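# Rock a jammed drive spindle out of its bench fixture

## Task

The long spindle with the square drive end is jammed in its bench fixture, its flange caught under two hooked jaws that have gone stiff. Rock it from side to side, towards one jaw and then the other, until it has pushed both jaws back; then lift it straight out and stand it upright in the aluminium parts tray.

Things in the scene. Friction and masses are not known exactly. Their poses are not given: they have to be found in the camera images.
- spindle_mid (a point): Centre (half-way up) of the 120 mm tall steel spindle, z up along it, 0.3-0.55 kg. From its underside: round foot 28 across to 20, round shaft 22 across to 52, flange 34 x 34 from 52 to 62, square drive 18 x 18 (faces along its x and y) up to 120. Grip the drive 42 mm above this centre. Its axes match the fixture's at the start: rock it along y, 10 degrees or so each way.
- fixture: Grey base, 70 (x) x 170 (y) x 22 mm, fixed. Origin: centre of its underside. The foot stands 12 mm above it in a square pocket 10 mm deep, 1 mm of play all round, and pivots on its edge. Dark jaws at +y and -y, 85.5 mm tall, hook 4 mm over the flange, 3.5 mm above it: a straight pull jams. A like fixture holds a shorter shaft with a round disc head, no part of this job.
- jaw_left (a joint): Jaw on the fixture's +y side: how far it is pushed away from the spindle, 0 (hooked over the flange) to 0.0075 m (stop). It slides when the flange, about 57 mm above the foot, pushes it with some 14 N, and stays where left. Beyond 0.005 m it no longer catches a centred spindle.
- jaw_right (a joint): The same for the jaw on the fixture's -y side: 0 hooked, 0.0075 m fully back.
- tray: Empty open aluminium parts tray with a black floor, 140 (x) x 150 (y) mm outside, walls 4 mm thick and 25 mm high, fixed to the bench. Origin: centre of its underside; inner floor 4 mm above it.
Things that resemble listed ones, but are neither listed nor needed, are in the scene too. Leave any green or yellow look-alike of the fixture alone.

How it is judged:
By the outcome, as a careful person would: the job done as asked, in the order asked, and still so for the second after the job is handed in, with the robot touching nothing.
It also fails if it takes over 48 s, if anything falls off the work surface, if the arm or the gripper's body presses on something with over 40 N, if the wrist force passes 120 N, or if a joint passes its speed limit or range.

## Robot

A 6-joint arm with a two-finger parallel gripper is mounted at the origin on the work surface. World frame = base frame: x ahead of the robot, y to its left, z up, the work surface at z = 0. Lengths are in mm, angles in rad, forces in N, time in s.
With the tool pointing down it reaches from about 300 to 775 mm from the base axis. Payload 14.6 kg.
Tool frame: the origin (TCP) lies between the finger pads; the fingertips stand 19 mm ahead of it and the grasp point (between the pads) is the TCP; x points along the fingers, y is the direction in which the jaws open and shut, and the axes are right-handed (so a half turn about x gives the same grasp; the last joint's range is limited). The gripper opens to 94 mm and grips with 3 to 60 N. Pads are 16 mm wide; open, the fingers measure 119 mm over their backs; the gripper's body (75 mm by 177 mm) begins 78 mm behind the grasp point.
Start: joints at [-1.4, 0.3, 1.521, -0, 1.321, -0.067], TCP at [129.554, -534.514, 224.446] pointing down, gripper open.
Joint ranges: [-3.03, 3.03], [-0.79, 2.21], [0.23, 2.52], [-1.04, 4.18], [0, 3.07], [-2.55, 2.55]. Speed limits (rad/s): [2.22, 2.22, 2.57, 3.14, 3.14, 3.14].

## Interface

Orientations are given as [roll, pitch, yaw] about the fixed x, y, z axes, in that order (R = Rz(yaw) Ry(pitch) Rx(roll)).
In Python, from cell import manip gives the robot as it stands.
- The arm moves only by the tool jog_arm, never from a script. Its argument "series" is one flat list of numbers, 7 for each row, row after row: the turn, a rotation vector about the world's x, y, z in rad, then the shift along the world's x, y, z in m, then the opening, from -1 (shut) to 1 (fully open). A call has 1 to 20 rows; each row is the pose to reach, as a shift and turn from the pose commanded when the call began; what a row does not reach only later rows make up. A row lasts 1/8 s, in which the tool goes at most 62.5 mm and 10.7 degrees, less where a joint would pass 70% of its speed; a pose out of reach is approached as far as the arm can. A call with a gripper value outside its range is refused whole. The fingers move at their own pace and stop on an object; "squeeze" is the grip in N (left out, the last holds). Time passes only in rows, so rows that repeat a pose let the fingers close. It gives the time, the measured TCP pose, the force and the opening at its end, in the units of the state.
- manip.read_state(): the state, without advancing time (a new reading comes with each control period).
- manip.camera(name): name is "side" or "top" or "wrist"; returns a dict with "color" (384x512x3 uint8, blue, green, red), "range_z" (384x512 float32, mm along the optical axis (not along the pixel's ray), 0 where there is no reading), "fx", "fy", "cx", "cy" (pixels), "D" ([k1, k2, p1, p2, k3] as OpenCV has them; the pictures are not rectified), "pose" (4x4, takes a point from camera to world coordinates); the wrist camera has in their place "mount" (4x4, takes a point from camera to tool coordinates, whose origin is the TCP and whose axes are the tool frame's). Camera axes: x right, y down, z forward; pixel columns grow to the right and rows downward; lengths in mm; the calibration is good to about 2 mm. A picture is of the moment at which its call begins: read the wrist's pose just before it.
- manip.sign_off(): hands the job in, once; it reports no verdict.
The state is a dict: "clock": time; "joints": joint angles; "qd": joint speeds; "effort": joint torques, N m; "eef_pos": TCP position; "eef_rot": TCP orientation; "wrist_force": force on the tool from outside, world axes, zero at the start; "moment": the same for the moment, N m; "finger_gap": finger opening in mm.
Only numpy, scipy, OpenCV 4.12 (cv2) and the standard library are available. Lean on these libraries where they do the work, as an engineer would, in place of code of your own. Each camera call takes 0.05 s, during which the arm holds its last target.

## Working session

There is one attempt and no reset: what is moved stays moved. The work goes in short steps, Python scripts to look and compute and a tool call to move; the robot and the scene stay as the last step left them, time stands still between calls to the robot, and variables do not carry over. Pictures are saved under pics/ and viewed, and the job is handed in when it is done.

Besides the shell and the picture viewer there is one more tool, called after "Call:" as a command line: name --argument value ..., lists and objects as JSON in quotes. jog_arm: Moves the arm, as the interface text tells. Its arguments: {"type":"object","properties":{"series":{"type":"array","items":{"type":"number"}},"squeeze":{"type":"number"}},"required":["series"]}

```bash
ls && mkdir -p pics
python3 - <<'E'
from cell import manip
import cv2,pickle
s=manip.read_state();print(s)
d={}
for n in("side","top","wrist"):
    c=manip.camera(n);d[n]=c
    cv2.imwrite(f"pics/{n}0.png",c["color"])
    print(n,c["fx"],c["fy"],c["cx"],c["cy"],c["D"],c.get("pose",c.get("mount")))
pickle.dump((s,d),open("v0.pkl","wb"))
E
```

```text
pics
{'clock': 0.0, 'joints': array([-1.39958221e+00,  3.00470047e-01,  1.52155046e+00, -3.20214837e-05,
        1.32067523e+00, -6.66133544e-02]), 'qd': array([-0.00076158, -0.00090241,  0.00091956,  0.00069047,  0.00034163,
       -0.00175882]), 'effort': array([-6.83892358e-04, -5.31811023e+01, -3.52735233e+01,  7.07709999e-02,
        2.44297413e-02, -7.29251701e-05]), 'eef_pos': array([ 129.51978899, -534.30249684,  223.89984063]), 'eef_rot': array([-1.60929927,  1.56969281,  1.7701288 ]), 'wrist_force': array([-0.21619144,  0.86876912,  0.55315746]), 'moment': array([ 0.00418852,  0.00426623, -0.00703142]), 'finger_gap': 93.80347707576175}
side 409.7214260426161 409.7214260426161 251.62625118339093 193.0043221200314 [-0.09834988  0.          0.          0.          0.        ] [[-7.54931714e-01 -3.71791616e-01  5.40230601e-01 -2.25515063e+01]
 [-6.55618303e-01  4.47440059e-01 -6.08245045e-01  6.93419337e+02]
 [-1.55804036e-02 -8.13368543e-01 -5.81540079e-01  6.89660502e+02]
 [ 0.00000000e+00  0.00000000e+00  0.00000000e+00  1.00000000e+00]]
top 353.44279639102064 353.44279639102064 251.77019066510684 185.61302373320694 [-0.08905549  0.          0.          0.          0.        ] [[-1.02532172e-02 -9.96475706e-01  8.32528608e-02  4.42093313e+02]
 [-9.99501668e-01  7.72733590e-03 -3.06056171e-02  9.77427054e+01]
 [ 2.98544311e-02 -8.35251793e-02 -9.96058360e-01  1.03373211e+03]
 [ 0.00000000e+00  0.00000000e+00  0.00000000e+00  1.00000000e+00]]
wrist 274.9440089262545 274.9440089262545 254.40424670279728 194.7075233041325 [-0.05572503  0.          0.          0.          0.        ] [[ 5.80205033e-04 -2.74747908e-01  9.61516121e-01 -1.58717068e+02]
 [ 9.99999706e-01  6.42050645e-04 -4.19964660e-04 -4.95379201e-01]
 [-5.01957633e-04  9.61516081e-01  2.74748200e-01 -7.96962587e+01]
 [ 0.00000000e+00  0.00000000e+00  0.00000000e+00  1.00000000e+00]]
```

View pics/side0.png

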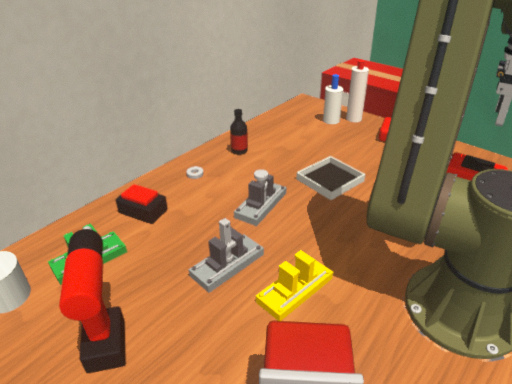

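View pics/top0.png

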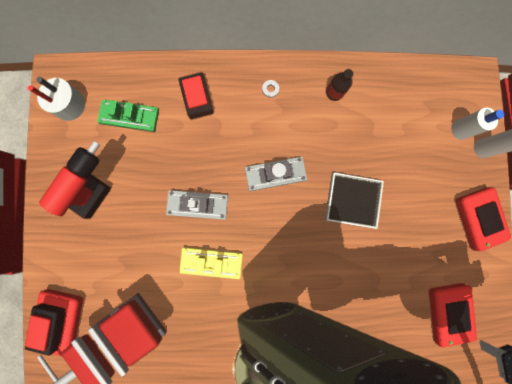

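View pics/wrist0.png

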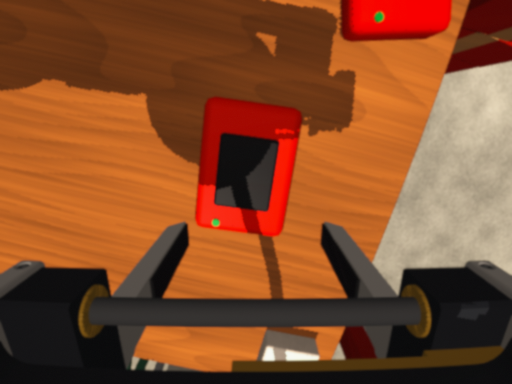

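The top view shows the target fixture at about (197,204) with its square-drive spindle. The disc-head fixture is at (277,172) and the tray at (355,200). The yellow look-alike is at (211,262) and the green one at (128,115).

```bash
cat > h.py <<'E'
import cv2,numpy as np
def rays(c,px,pose=None):
    K=np.array([[c["fx"],0,c["cx"]],[0,c["fy"],c["cy"]],[0,0,1.]])
    u=cv2.undistortPoints(np.array(px,float).reshape(-1,1,2),K,np.array(c["D"],float)).reshape(-1,2)
    d=np.c_[u,np.ones(len(u))]
    T=c["pose"] if pose is None else pose
    return T[:3,3],d@T[:3,:3].T
def plane(c,px,z,pose=None):
    o,d=rays(c,px,pose); return o+d*((z-o[2])/d[:,2])[:,None]
def proj(c,P,pose=None):
    K=np.array([[c["fx"],0,c["cx"]],[0,c["fy"],c["cy"]],[0,0,1.]])
    T=np.linalg.inv(c["pose"] if pose is None else pose)
    p=np.array(P,float).reshape(-1,3)@T[:3,:3].T+T[:3,3]
    return cv2.projectPoints(p,np.zeros(3),np.zeros(3),K,np.array(c["D"],float))[0].reshape(-1,2)
def depthpts(c,mask,pose=None):
    v,u=np.nonzero(mask&(c["range_z"]>0))
    o,d=rays(c,np.c_[u,v],pose); return o+d*c["range_z"][v,u][:,None], np.c_[u,v]
E
python3 - <<'E'
import pickle,cv2,numpy as np
from h import *
s,d=pickle.load(open("v0.pkl","rb"))
c=d["top"];im=c["color"]
for nm,(x0,x1,y0,y1) in dict(fix=(155,240,180,228),tray=(320,390,165,235)).items():
    roi=np.zeros(im.shape[:2],bool);roi[y0:y1,x0:x1]=1
    hsv=cv2.cvtColor(im,cv2.COLOR_BGR2HSV)
    m=(roi&(hsv[...,1]<70)).astype(np.uint8)
    cs,_=cv2.findContours(m,cv2.RETR_EXTERNAL,cv2.CHAIN_APPROX_NONE)
    k=max(cs,key=cv2.contourArea)
    z=22 if nm=="fix" else 25
    P=plane(c,k.reshape(-1,2),z)[:,:2]
    print(nm,cv2.boundingRect(k),cv2.minAreaRect(P.astype(np.float32)))
    Q,uv=depthpts(c,m>0)
    print("depth z pct",np.percentile(Q[:,2],[1,10,50,90,99]))
    if nm=="fix":
        t=Q[:,2]>95;print("top pts",t.sum(),Q[t].mean(0) if t.any() else 0, uv[t].mean(0) if t.any() else 0)
a=cv2.resize(im[160:250,150:400],None,fx=3.2,fy=3.2,interpolation=cv2.INTER_CUBIC);cv2.imwrite("pics/top_crop.png",a)
a=cv2.resize(d["side"]["color"][150:300,170:380],None,fx=3.8,fy=3.8,interpolation=cv2.INTER_CUBIC);cv2.imwrite("pics/side_crop.png",a)
E
```

```text
fix (166, 191, 62, 28) ((473.9555969238281, 224.54119873046875), (170.3688201904297, 70.40689849853516), 85.02998352050781)
depth z pct [ 15.9231122   21.33773715  24.89528365  87.07159208 133.74908473]
top pts 66 [473.48926628 224.11638543 127.94988084] [191.63636364 203.34848485]
tray (325, 173, 59, 56) ((482.24462890625, -230.93212890625), (156.05471801757812, 141.6681671142578), 79.81250762939453)
depth z pct [ 2.99009738  4.95449949  7.76449035 24.91962772 29.02526426]
```

View pics/top_crop.png

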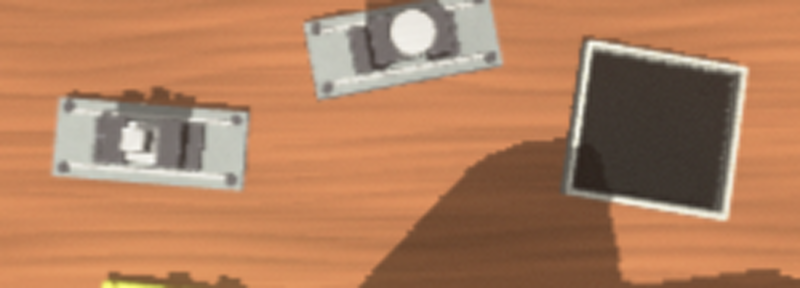

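View pics/side_crop.png

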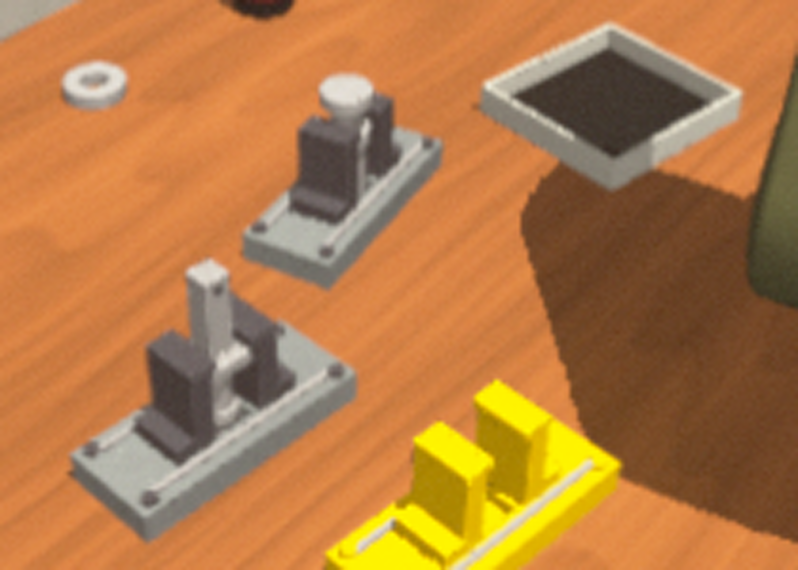

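Run:
```python
import pickle,numpy as np
from scipy.spatial.transform import Rotation as Ro
from h import *
s,d=pickle.load(open("v0.pkl","rb"))
R=Ro.from_euler('xyz',s["eef_rot"]).as_matrix();print(R.round(4))
a=np.degrees(np.arctan2(R[1,1],R[0,1]));print("tool y az",a)
c=d["top"];roi=np.zeros(c["range_z"].shape,bool);roi[195:212,180:205]=1
Q,uv=depthpts(c,roi);t=Q[:,2]>128;print(t.sum(),Q[t].mean(0),np.ptp(Q[t],0),uv[t].mean(0))
print("centre on z132",plane(c,[uv[t].mean(0)],132))
# current commanded to hover
print(np.array([474,224.5,230])-s["eef_pos"])
```

```text
[[-2.000e-04  2.356e-01 -9.719e-01]
 [ 1.100e-03 -9.718e-01 -2.356e-01]
 [-1.000e+00 -1.100e-03 -0.000e+00]]
tool y az -76.37303314403164
52 [473.93398163 225.66094013 133.03506324] [15.44676906 18.65419544  6.47227944] [190.76923077 203.11538462]
centre on z132 [[473.96917924 225.80605356 132.        ]]
[344.48021101 758.80249684   6.10015937]
```

Call:
jog_arm --series '[0, 0, 2.817, 0.3445, 0.76, 0.006, 1, 0, 0, 2.817, 0.3445, 0.76, 0.006, 1, 0, 0, 2.817, 0.3445, 0.76, 0.006, 1, 0, 0, 2.817, 0.3445, 0.76, 0.006, 1, 0, 0, 2.817, 0.3445, 0.76, 0.006, 1, 0, 0, 2.817, 0.3445, 0.76, 0.006, 1, 0, 0, 2.817, 0.3445, 0.76, 0.006, 1, 0, 0, 2.817, 0.3445, 0.76, 0.006, 1, 0, 0, 2.817, 0.3445, 0.76, 0.006, 1, 0, 0, 2.817, 0.3445, 0.76, 0.006, 1, 0, 0, 2.817, 0.3445, 0.76, 0.006, 1, 0, 0, 2.817, 0.3445, 0.76, 0.006, 1, 0, 0, 2.817, 0.3445, 0.76, 0.006, 1, 0, 0, 2.817, 0.3445, 0.76, 0.006, 1, 0, 0, 2.817, 0.3445, 0.76, 0.006, 1, 0, 0, 2.817, 0.3445, 0.76, 0.006, 1, 0, 0, 2.817, 0.3445, 0.76, 0.006, 1, 0, 0, 2.817, 0.3445, 0.76, 0.006, 1, 0, 0, 2.817, 0.3445, 0.76, 0.006, 1]' --squeeze 50

```text
clock: 2.52
eef_pos: [474.1, 225.3, 230.6]
eef_rot: [0.562, 1.571, 0.474]
wrist_force: [-0.5, -0.4, -0.1]
finger_gap: 94.0
```

```bash
cat > look.py <<'E'
import sys,pickle,cv2,numpy as np
from cell import manip
from scipy.spatial.transform import Rotation as Ro
s=manip.read_state();n=sys.argv[1];d={}
for v in sys.argv[2].split(","):
    d[v]=manip.camera(v)
    cv2.imwrite(f"pics/{v}{n}.png",d[v]["color"])
if "wrist" in d:
    T=np.eye(4);T[:3,:3]=Ro.from_euler('xyz',s["eef_rot"]).as_matrix();T[:3,3]=s["eef_pos"]
    d["wrist"]["pose"]=T@d["wrist"]["mount"]
pickle.dump((s,d),open(f"v{n}.pkl","wb"))
R=Ro.from_euler('xyz',s["eef_rot"]).as_matrix()
print(s["clock"],s["joints"].round(3),s["eef_pos"].round(2),"approach",R[:,0].round(4),"yaz",np.degrees(np.arctan2(R[1,1],R[0,1])).round(2),"F",s["wrist_force"].round(1),"M",s["moment"].round(2),"gap",round(s["finger_gap"],1))
E
python3 look.py 1 wrist,top,side
```

```text
2.525 [ 0.374  0.239  1.584  0.     1.319 -1.109] [474.07 225.32 230.57] approach [ 2.e-04  1.e-04 -1.e+00] yaz 84.94 F [-0.5 -0.4 -0.1] M [ 0.03 -0.12  0.01] gap 94.0
```

View pics/wrist1.png

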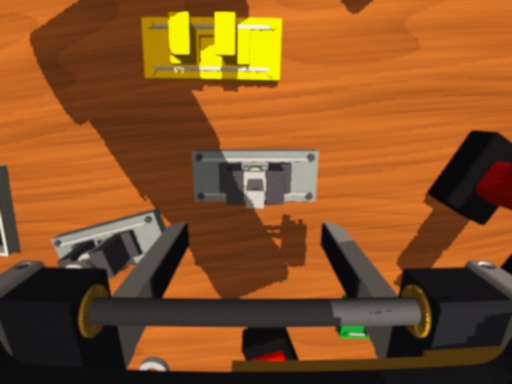

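View pics/side1.png

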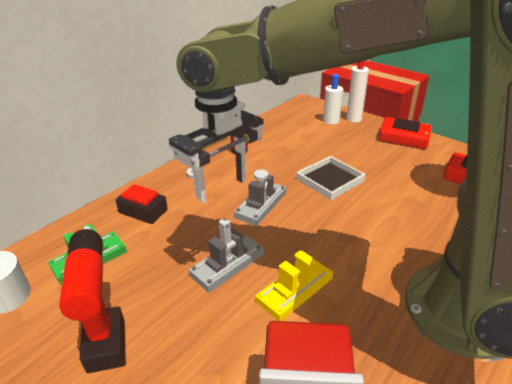

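Run:
```python
import pickle,cv2,numpy as np
from h import *
s,d=pickle.load(open("v1.pkl","rb"))
c=d["wrist"];im=c["color"]
roi=np.zeros(im.shape[:2],bool);roi[140:215,185:325]=1
Q,uv=depthpts(c,roi)
for lo,hi in((18,26),(82,89),(128,137)):
    t=(Q[:,2]>lo)&(Q[:,2]<hi)
    print(lo,t.sum(),Q[t].mean(0).round(1),cv2.minAreaRect(Q[t][:,:2].astype(np.float32)), np.median(Q[t][:,2]))
t=(Q[:,2]>124);print(cv2.boundingRect(uv[t]),)
# base rect from image mask with plane
hsv=cv2.cvtColor(im,cv2.COLOR_BGR2HSV);m=(roi&(hsv[...,1]<70)).astype(np.uint8)
cs,_=cv2.findContours(m,cv2.RETR_EXTERNAL,cv2.CHAIN_APPROX_NONE);k=max(cs,key=cv2.contourArea)
print(cv2.minAreaRect(plane(c,k.reshape(-1,2),22)[:,:2].astype(np.float32)))
a=cv2.resize(im[140:215,185:325],None,fx=5.6,fy=5.6,interpolation=cv2.INTER_CUBIC);cv2.imwrite("pics/wcrop1.png",a)
```

```text
18 3700 [465.5 227.2  20.9] ((471.7707824707031, 226.46212768554688), (170.908203125, 70.16719818115234), 84.90532684326172) 20.547162850839868
82 1227 [471.9 226.5  83.9] ((472.2112121582031, 226.45802307128906), (67.01094818115234, 40.477413177490234), 84.91294860839844) 83.85864324441383
128 310 [471.7 226.2 130.2] ((471.83941650390625, 226.15548706054688), (16.894779205322266, 17.55707550048828), 84.85098266601562) 130.20310812557454
(246, 189, 18, 19)
((476.1682434082031, 225.9747772216797), (167.7969207763672, 79.88658142089844), 84.9664535522461)
```

View pics/wcrop1.png

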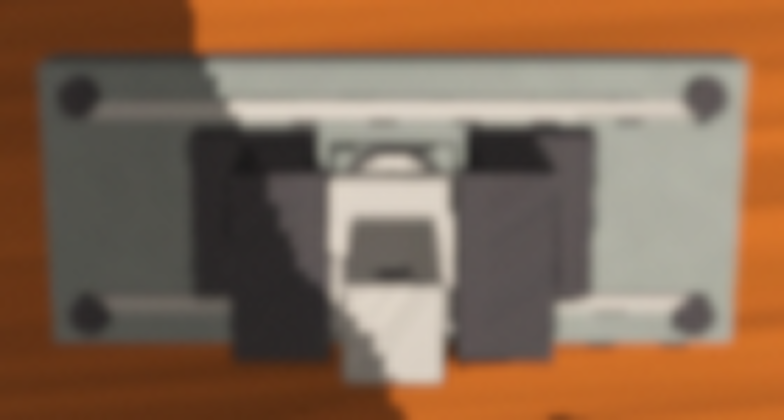

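The wrist view shows the drive top at about (255,198) px, between two dark jaws. Depth puts it at (472,226), with the fixture's y axis at azimuth 84.9°. I'll descend and grip.

Call:
jog_arm --series '[0, 0, 0, -0.0016, 0.0008, -0.05, 1, 0, 0, 0, -0.0016, 0.0008, -0.09, 1, 0, 0, 0, -0.0016, 0.0008, -0.11, 1, 0, 0, 0, -0.0016, 0.0008, -0.1165, 1, 0, 0, 0, -0.0016, 0.0008, -0.1165, 1, 0, 0, 0, -0.0016, 0.0008, -0.1165, -1, 0, 0, 0, -0.0016, 0.0008, -0.1165, -1, 0, 0, 0, -0.0016, 0.0008, -0.1165, -1, 0, 0, 0, -0.0016, 0.0008, -0.1165, -1, 0, 0, 0, -0.0016, 0.0008, -0.1165, -1, 0, 0, 0, -0.0016, 0.0008, -0.1165, -1, 0, 0, 0, -0.0016, 0.0008, -0.1165, -1, 0, 0, 0, -0.0016, 0.0008, -0.1165, -1]' --squeeze 50

```text
clock: 4.3
eef_pos: [472.5, 226.3, 113.9]
eef_rot: [2.894, 1.571, 2.807]
wrist_force: [1.1, 1.5, -4.9]
finger_gap: 17.4
```

```bash
python3 look.py 2 wrist,top,side && python3 -c "
import cv2
a=cv2.imread('pics/side2.png')[180:310,160:300];cv2.imwrite('pics/sc2.png',cv2.resize(a,None,fx=4.5,fy=4.5,interpolation=2))
a=cv2.imread('pics/wrist2.png');cv2.imwrite('pics/wc2.png',cv2.resize(a[120:384,130:380],None,fx=2.2,fy=2.2,interpolation=2))"
```

```text
4.3 [ 0.377  0.363  1.712  0.     1.066 -1.107] [472.45 226.29 113.91] approach [-0.  0. -1.] yaz 85.02 F [ 1.1  1.5 -4.9] M [ 0.53 -0.24  0.01] gap 17.4
```

View pics/sc2.png

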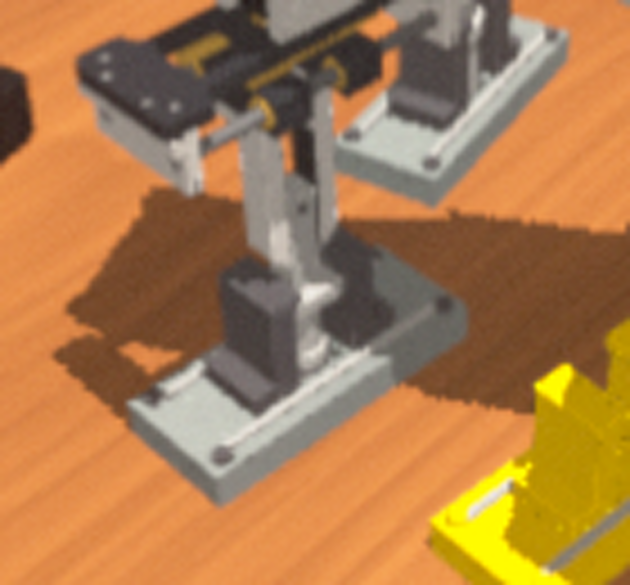

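View pics/wc2.png

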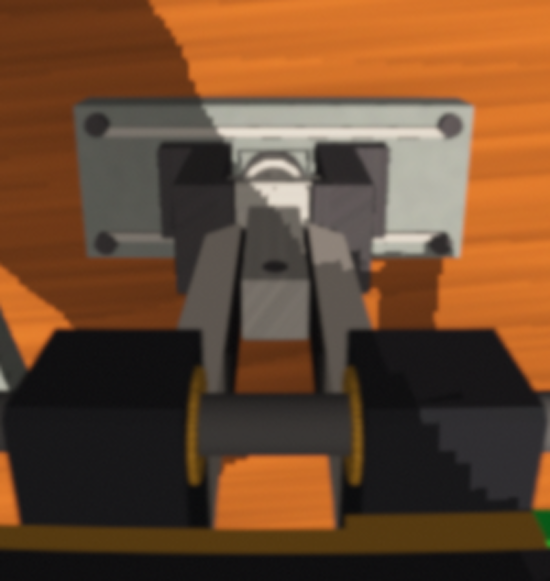

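The drive is gripped, with a gap reading of 17.4 mm. I'll rock towards +y by 8° about the foot edge first.

Call:
jog_arm --series '[-0.0348, 0.003, 0, 0.0003, 0.0036, 0.0004, -1, -0.0695, 0.0061, 0, 0.0006, 0.0071, 0.0007, -1, -0.1043, 0.0091, 0, 0.0009, 0.0107, 0.0009, -1, -0.1391, 0.0122, 0, 0.0012, 0.0143, 0.00095, -1, -0.1391, 0.0122, 0, 0.0012, 0.0143, 0.00095, -1, -0.1391, 0.0122, 0, 0.0012, 0.0143, 0.00095, -1]'

```text
clock: 5.2
eef_pos: [473.6, 239.5, 114.7]
eef_rot: [-1.575, 1.427, -1.662]
wrist_force: [-0.1, -9.2, 0.7]
finger_gap: 17.9
```

```bash
python3 look.py 3 wrist,top,side
python3 - <<'E'
import pickle,cv2,numpy as np
from h import *
# jaw tops (z~85) extents along fixture y, from top & wrist depth
uy=np.array([np.cos(np.radians(84.95)),np.sin(np.radians(84.95))]);ux=np.array([uy[1],-uy[0]])
for n in (1,2,3):
    s,d=pickle.load(open(f"v{n}.pkl","rb"))
    for v in ("wrist","top"):
        c=d[v]
        Q,uv=depthpts(c,np.ones(c["range_z"].shape,bool))
        r=Q[:,:2]-np.array([472.3,226.4]);a=r@uy;b=r@ux
        t=(abs(b)<24)&(abs(a)<70)
        e=t&(Q[:,2]>78)&(Q[:,2]<90)
        # base slide part near z ~ 30?
        h=np.histogram(a[e],bins=np.arange(-60,61,3))[0]
        print(n,v,"z",np.median(Q[e,2]).round(1),"lo",np.percentile(a[e],1).round(1),"hi",np.percentile(a[e],99).round(1))
        print(h)
E
python3 -c "
import cv2
a=cv2.imread('pics/side3.png')[180:310,160:300];cv2.imwrite('pics/sc3.png',cv2.resize(a,None,fx=4.5,fy=4.5,interpolation=2))
a=cv2.imread('pics/wrist3.png');cv2.imwrite('pics/wc3.png',cv2.resize(a[120:384,130:380],None,fx=2.2,fy=2.2,interpolation=2))"
```

```text
5.2 [ 0.457  0.419  1.637 -0.134  1.164 -0.969] [473.57 239.47 114.74] approach [-0.013  -0.1427 -0.9897] yaz 85.03 F [-0.1 -9.2  0.7] M [-1.92 -0.15  0.  ] gap 17.9
1 wrist z 83.8 lo -33.0 hi 33.1
[  0   0   0   0   0   0   0   0  13  91  94  87  97  86  87  69   0   8
   7   5   8   7   7   0  64 101  90  85  97  90  91  15   0   0   0   0
   0   0   0   0]
  return _methods._mean(a, axis=axis, dtype=dtype,
  ret = ret.dtype.type(ret / rcount)
Traceback (most recent call last):
IndexError: index -1 is out of bounds for axis 0 with size 0
```

View pics/sc3.png

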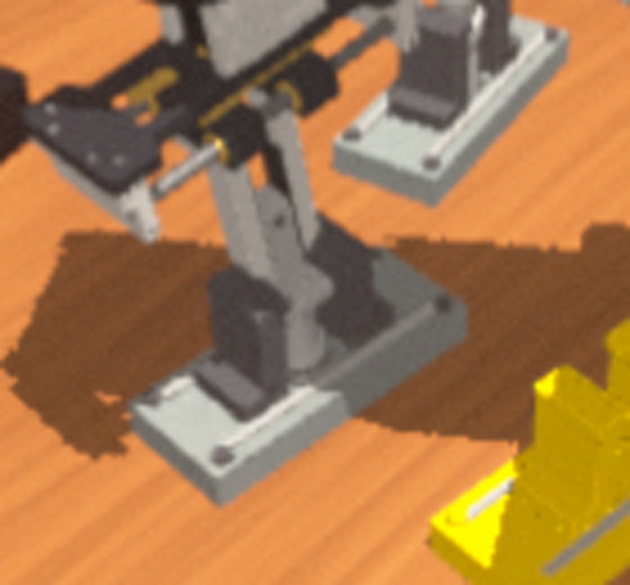

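View pics/wc3.png

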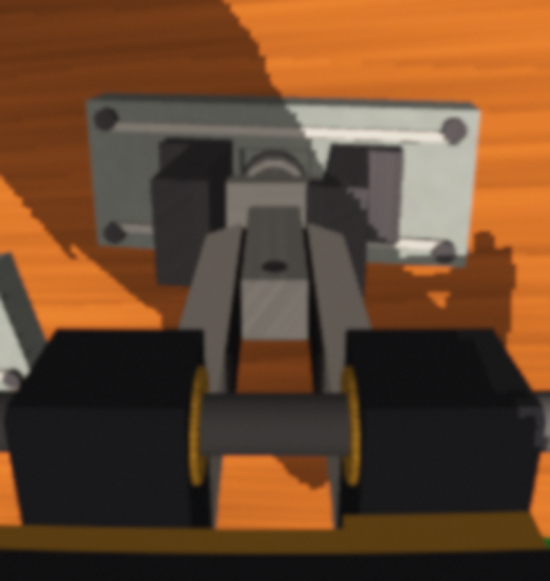

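The +y jaw has moved out and the force is 9 N, so it's sliding rather than on its stop. Next I'll measure how far it went.

```bash
cat > jaws.py <<'E'
import pickle,cv2,sys,numpy as np
from h import *
uy=np.array([np.cos(np.radians(84.95)),np.sin(np.radians(84.95))]);ux=np.array([uy[1],-uy[0]])
for n in sys.argv[1:]:
    s,d=pickle.load(open(f"v{n}.pkl","rb"))
    c=d["wrist"]
    Q,uv=depthpts(c,np.ones(c["range_z"].shape,bool))
    r=Q[:,:2]-np.array([472.3,226.4]);a=r@uy;b=r@ux
    base=(Q[:,2]>17)&(Q[:,2]<25)&(abs(b)<40)&(abs(a)<95)
    t=(abs(b)<24)&(abs(a)<60)&(Q[:,2]>79)&(Q[:,2]<90)&(abs(a)>14)
    slid=(abs(b)<24)&(abs(a)<60)&(Q[:,2]>28)&(Q[:,2]<42)
    f=lambda x:np.percentile(x,[1,99]).round(1) if len(x)>20 else None
    print(n,"base",f(a[base]),"jawtop L",f(a[t&(a>0)]),"R",f(a[t&(a<0)]),"slide",f(a[slid]))
E
python3 jaws.py 1 2 3
```

```text
1 base [-84.2  84.4] jawtop L [14.1 33.4] R [-33.3 -14.4] slide [-47.2  47.4]
2 base [-84.4  83.6] jawtop L [14.6 33.4] R [-33.4 -14.5] slide [-47.3  47.3]
3 base [-84.3  83.7] jawtop L [15.2 40.3] R [-33.2 -14.3] slide [-46.6  54.3]
```

The +y jaw moved 7.0 mm: its slide edge went from 47.3 to 54.3 mm and its top edge from 33.4 to 40.3 mm. Now I'll rock the other way.

Call:
jog_arm --series '[0.0348, -0.003, 0, -0.0003, -0.0036, -5e-05, -1, 0.0695, -0.0061, 0, -0.0006, -0.0072, -0.00025, -1, 0.1043, -0.0091, 0, -0.0009, -0.0107, -0.00055, -1, 0.1391, -0.0122, 0, -0.0012, -0.0143, -0.00095, -1, 0.1739, -0.0152, 0, -0.0015, -0.0179, -0.00055, -1, 0.2087, -0.0183, 0, -0.0018, -0.0214, -0.00025, -1, 0.2434, -0.0213, 0, -0.0021, -0.025, -5e-05, -1, 0.2782, -0.0244, 0, -0.0024, -0.0286, 0, -1, 0.2782, -0.0244, 0, -0.0024, -0.0286, 0, -1, 0.2782, -0.0244, 0, -0.0024, -0.0286, 0, -1]'

```text
clock: 6.6
eef_pos: [471.3, 212.8, 115.4]
eef_rot: [1.565, 1.428, 1.478]
wrist_force: [-1.1, 7.7, 0.2]
finger_gap: 17.8
```

```bash
python3 look.py 4 wrist,side && python3 jaws.py 4
```

```text
6.6 [ 0.289  0.317  1.779  0.158  0.998 -1.278] [471.33 212.83 115.43] approach [ 0.0132  0.1419 -0.9898] yaz 85.0 F [-1.1  7.7  0.2] M [1.37 0.28 0.07] gap 17.8
4 base [-84.3  83.4] jawtop L [19.7 40. ] R [-39.9 -15. ] slide [-53.8  53.4]
```

Call:
jog_arm --series '[-0.0348, 0.003, 0, 0.0003, 0.0036, -5e-05, -1, -0.0695, 0.0061, 0, 0.0006, 0.0072, -0.00025, -1, -0.1043, 0.0091, 0, 0.0009, 0.0107, -0.00055, -1, -0.1391, 0.0122, 0, 0.0012, 0.0143, -0.00095, -1, -0.1391, 0.0122, 0, 0.0012, 0.0143, -0.00095, -1, -0.1391, 0.0122, 0, 0.0012, 0.0143, -0.00095, -1]'

```text
clock: 7.45
eef_pos: [472.4, 226.3, 113.9]
eef_rot: [1.543, 1.569, 1.456]
wrist_force: [-0.4, 1.0, -3.9]
finger_gap: 17.9
```

```bash
python3 look.py 5 wrist,side && python3 jaws.py 5; python3 -c "
import cv2
a=cv2.imread('pics/wrist5.png');cv2.imwrite('pics/wc5.png',cv2.resize(a[120:384,130:380],None,fx=2.2,fy=2.2,interpolation=2))"
```

```text
7.45 [ 0.376  0.363  1.713  0.002  1.065 -1.109] [472.44 226.34 113.94] approach [ 2.0e-04  1.8e-03 -1.0e+00] yaz 85.01 F [-0.4  1.  -3.9] M [ 0.28 -0.11  0.02] gap 17.9
5 base [-84.4  83.6] jawtop L [19.9 40.2] R [-39.8 -19.5] slide [-53.7  54.2]
```

View pics/wc5.png

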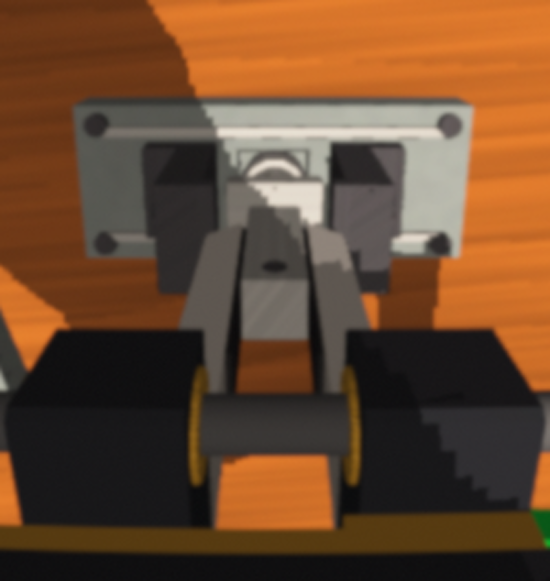

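The wrist view shows the flange at about (275,200) in the crop, with both hooks clear of it. The +y jaw is at about 6.9 mm and the -y jaw at about 6.4 mm. I'll lift straight up.

Call:
jog_arm --series '[0, 0, 0, 0, 0, 0.004, -1, 0, 0, 0, 0, 0, 0.01, -1, 0, 0, 0, 0, 0, 0.018, -1, 0, 0, 0, 0, 0, 0.028, -1, 0, 0, 0, 0, 0, 0.04, -1, 0, 0, 0, 0, 0, 0.06, -1, 0, 0, 0, 0, 0, 0.085, -1, 0, 0, 0, 0, 0, 0.12, -1, 0, 0, 0, 0, 0, 0.12, -1]'

```text
clock: 8.68
eef_pos: [473.2, 226.6, 236.5]
eef_rot: [0.465, 1.566, 0.379]
wrist_force: [0.1, 0.2, -6.2]
finger_gap: 17.6
```

```bash
python3 look.py 6 wrist,side,top && python3 jaws.py 6;python3 - <<'E'
import pickle,cv2,numpy as np
from h import *
s,d=pickle.load(open("v6.pkl","rb"))
c=d["top"];im=c["color"];hsv=cv2.cvtColor(im,cv2.COLOR_BGR2HSV)
roi=np.zeros(im.shape[:2],bool);roi[165:235,320:390]=1
m=(roi&(hsv[...,2]<90)).astype(np.uint8)
m=cv2.morphologyEx(m,cv2.MORPH_OPEN,np.ones((3,3)))
cs,_=cv2.findContours(m,cv2.RETR_EXTERNAL,cv2.CHAIN_APPROX_NONE);k=max(cs,key=cv2.contourArea)
print(cv2.boundingRect(k));print(cv2.minAreaRect(plane(c,k.reshape(-1,2),4)[:,:2].astype(np.float32)))
Q,uv=depthpts(c,roi);t=(Q[:,2]>15)&(Q[:,2]<32);print(cv2.minAreaRect(Q[t][:,:2].astype(np.float32)))
c=d["side"];Q,uv=depthpts(c,np.ones(c["range_z"].shape,bool))
t=(Q[:,2]>18)&(Q[:,2]<30)&(abs(Q[:,0]-482)<95)&(abs(Q[:,1]+231)<95);print(t.sum(),cv2.minAreaRect(Q[t][:,:2].astype(np.float32)))
E
```

```text
8.675 [ 0.377  0.231  1.579  0.     1.326 -1.107] [473.25 226.63 236.48] approach [ 0.0047  0.0019 -1.    ] yaz 85.03 F [ 0.1  0.2 -6.2] M [ 0.03 -0.11 -0.02] gap 17.6
6 base [-84.2  84.3] jawtop L [20.1 40.1] R [-39.7 -19.3] slide [-53.7  54.2]
(330, 177, 48, 48)
((481.64471435546875, -237.1145782470703), (133.6887969970703, 125.55684661865234), 80.31980895996094)
((481.7267150878906, -233.0225830078125), (152.4291229248047, 142.12571716308594), 79.89808654785156)
358 ((479.6933288574219, -230.34127807617188), (158.4505157470703, 143.7288360595703), 79.8095703125)
```

View pics/side6.png

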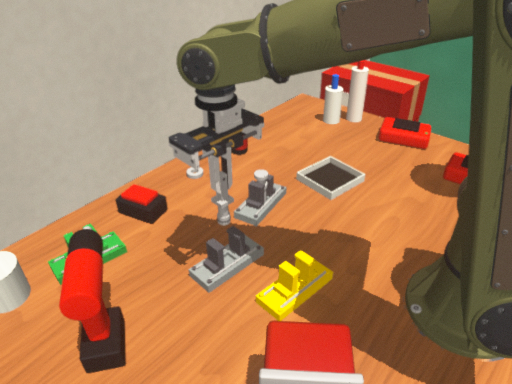

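The spindle is out, hanging upright, and both jaws have stayed back. The tray centre comes out near (481.5,-233). I'll carry it across.

Call:
jog_arm --series '[0, 0, -0.05, 0, -0.015, 0, -1, 0, 0, -0.1, 0.001, -0.045, 0, -1, 0, 0, -0.2, 0.002, -0.09, 0, -1, 0, 0, -0.3, 0.003, -0.14, 0, -1, 0, 0, -0.4, 0.004, -0.19, 0, -1, 0, 0, -0.5, 0.005, -0.24, 0, -1, 0, 0, -0.6, 0.006, -0.29, 0, -1, 0, 0, -0.7, 0.007, -0.34, 0, -1, 0, 0, -0.8, 0.008, -0.385, 0, -1, 0, 0, -0.85, 0.008, -0.42, 0, -1, 0, 0, -0.9, 0.009, -0.445, 0, -1, 0, 0, -0.9, 0.009, -0.459, 0, -1, 0, 0, -0.9, 0.009, -0.459, 0, -1, 0, 0, -0.9, 0.009, -0.459, 0, -1]'

```text
clock: 10.58
eef_pos: [481.4, -232.0, 233.8]
eef_rot: [-3.134, 1.57, 2.163]
wrist_force: [-0.5, -0.7, -4.8]
finger_gap: 17.7
```

```bash
python3 look.py 7 wrist,side,top
python3 - <<'E'
import pickle,cv2,numpy as np
from h import *
s,d=pickle.load(open("v7.pkl","rb"))
c=d["wrist"];im=c["color"];Q,uv=depthpts(c,np.ones(c["range_z"].shape,bool))
n=(abs(Q[:,0]-482)<100)&(abs(Q[:,1]+232)<100)
t=n&(Q[:,2]>20)&(Q[:,2]<30);print(cv2.minAreaRect(Q[t][:,:2].astype(np.float32)),np.percentile(Q[t],[1,99],axis=0).round(1))
t=n&(Q[:,2]>-4)&(Q[:,2]<9);print("floor z",np.median(Q[t,2]))
# spindle bottom
for v in("wrist","side"):
    Q,uv=depthpts(d[v],np.ones(c["range_z"].shape,bool))
    t=(abs(Q[:,0]-482)<25)&(abs(Q[:,1]+232)<25)&(Q[:,2]>60);print(v,"lowest z",np.percentile(Q[t,2],[0,1,3]).round(1))
E
```

```text
10.575 [-0.518  0.258  1.552  0.     1.332 -1.103] [ 481.38 -232.    233.81] approach [-2.e-04  3.e-04 -1.e+00] yaz 33.51 F [-0.5 -0.7 -4.8] M [ 0.   -0.16  0.04] gap 17.7
((480.339111328125, -230.97166442871094), (150.4017791748047, 140.70291137695312), 80.05543518066406) [[ 400.8 -305.6   20.3]
 [ 559.8 -147.9   25.2]]
floor z 2.7196795218958982
wrist lowest z [131.  148.1 188.6]
side lowest z [132.1 135.6 142.3]
```

View pics/wrist7.png

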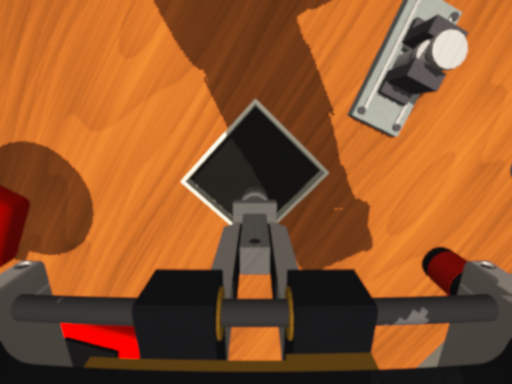

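View pics/side7.png

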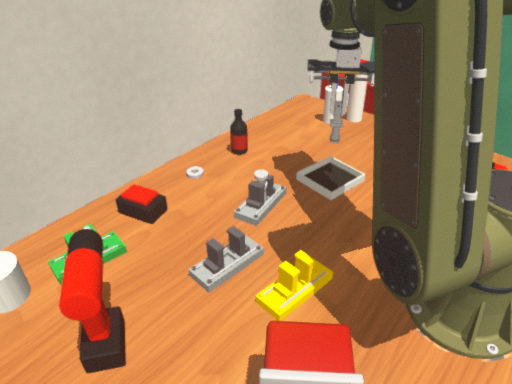

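The tray sits directly below, centred at (480.5,-231) in the wrist depth. I'll lower to about 1–2 mm above its floor, then creep.

Call:
jog_arm --series '[0, 0, 0, -0.0005, 0.0005, -0.02, -1, 0, 0, 0, -0.0005, 0.0005, -0.05, -1, 0, 0, 0, -0.0005, 0.0005, -0.08, -1, 0, 0, 0, -0.0005, 0.0005, -0.105, -1, 0, 0, 0, -0.0005, 0.0005, -0.12, -1, 0, 0, 0, -0.0005, 0.0005, -0.126, -1, 0, 0, 0, -0.0005, 0.0005, -0.126, -1, 0, 0, 0, -0.0005, 0.0005, -0.126, -1]'

```text
clock: 11.72
eef_pos: [481.3, -232.4, 108.8]
eef_rot: [0.464, 1.569, -0.522]
wrist_force: [-0.2, 0.1, -5.1]
finger_gap: 18.1
```

Call:
jog_arm --series '[0, 0, 0, 0, 0, -0.001, -1, 0, 0, 0, 0, 0, -0.0015, -1, 0, 0, 0, 0, 0, -0.0015, -1]'

```text
clock: 12.1
eef_pos: [481.0, -232.2, 106.5]
eef_rot: [-0.023, 1.571, -1.01]
wrist_force: [0.2, 0.2, -5.7]
finger_gap: 18.0
```

Call:
jog_arm --series '[0, 0, 0, 0, 0, -0.0005, -1, 0, 0, 0, 0, 0, -0.0007, -1, 0, 0, 0, 0, 0, -0.0007, -1]'

```text
clock: 12.48
eef_pos: [481.0, -232.3, 105.9]
eef_rot: [0.349, 1.571, -0.638]
wrist_force: [-2.1, -0.4, -1.5]
finger_gap: 17.4
```

The floor is carrying most of the weight. I'll lower a hair more and then open.

Call:
jog_arm --series '[0, 0, 0, 0, 0, -0.0003, -1, 0, 0, 0, 0, 0, -0.0003, -1, 0, 0, 0, 0, 0, -0.0003, -0.55, 0, 0, 0, 0, 0, -0.0003, -0.45, 0, 0, 0, 0, 0, -0.0003, -0.3, 0, 0, 0, 0, 0, -0.0003, 0, 0, 0, 0, 0, 0, -0.0003, 0, 0, 0, 0, 0, 0, -0.0003, 0]'

```text
clock: 13.48
eef_pos: [481.0, -232.2, 105.4]
eef_rot: [1.635, 1.571, 0.648]
wrist_force: [0.6, 0.1, 0.4]
finger_gap: 47.0
```

```bash
python3 look.py 8 wrist,side,top
```

```text
13.475 [-0.518  0.395  1.69   0.     1.057 -1.102] [ 480.96 -232.22  105.43] approach [ 0.  0. -1.] yaz 33.46 F [0.6 0.1 0.4] M [-0.   -0.07  0.05] gap 47.0
```

View pics/wrist8.png

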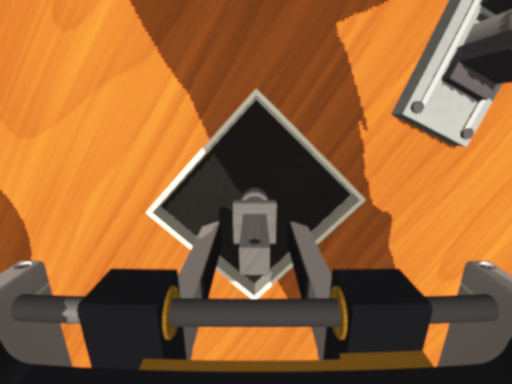

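The spindle stands free between the open fingers, with its flange at about (255,215) px. I'll back straight up.

Call:
jog_arm --series '[0, 0, 0, 0, 0, 0.015, 0, 0, 0, 0, 0, 0, 0.04, 0, 0, 0, 0, 0, 0, 0.08, 0, 0, 0, 0, 0, 0, 0.12, 0, 0, 0, 0, 0, 0, 0.15, 0, 0, 0, 0, 0, 0, 0.15, 0, 0, 0, 0, 0, 0, 0.15, 0]'

```text
clock: 14.5
eef_pos: [480.7, -232.0, 255.1]
eef_rot: [-2.669, 1.57, 2.627]
wrist_force: [-0.2, -0.8, -0.6]
finger_gap: 47.0
```

```bash
python3 look.py 9 wrist,side,top
python3 - <<'E'
import pickle,cv2,numpy as np
from h import *
s,d=pickle.load(open("v9.pkl","rb"))
for v in("wrist","side"):
    Q,uv=depthpts(d[v],np.ones((384,512),bool))
    t=(abs(Q[:,0]-481)<30)&(abs(Q[:,1]+232)<30)
    for lo,hi in((30,55),(58,70),(75,100),(118,130)):
        e=t&(Q[:,2]>lo)&(Q[:,2]<hi);print(v,lo,e.sum(),Q[e].mean(0).round(1),Q[e,2].max().round(1) if e.any() else "")
cs,ds=d["side"]["color"],d["top"]["color"]
a=np.hstack([cv2.resize(cs[120:220,280:400],(480,400)),cv2.resize(ds[160:240,320:400],(320,400))[:,:320]]);cv2.imwrite("pics/fin.png",a)
E
```

```text
14.5 [-0.518  0.241  1.523 -0.     1.377 -1.102] [ 480.67 -232.05  255.06] approach [-6.e-04  3.e-04 -1.e+00] yaz 33.46 F [-0.2 -0.8 -0.6] M [-0.01 -0.11 -0.02] gap 47.0
wrist 30 0 [nan nan nan] 
wrist 58 391 [ 478.1 -228.2   64.2] 69.9
wrist 75 69 [ 475.7 -224.5   87.9] 99.8
wrist 118 271 [ 480.3 -231.5  122.1] 124.7
side 30 47 [ 476.4 -224.6   40.6] 54.2
side 58 73 [ 475.5 -225.    64.2] 69.0
side 75 53 [ 476.4 -225.2   87.2] 98.8
side 118 29 [ 478.8 -229.7  122. ] 125.7<stdin>:8: RuntimeWarning: Mean of empty slice.
  ret = um.true_divide(
```

View pics/fin.png

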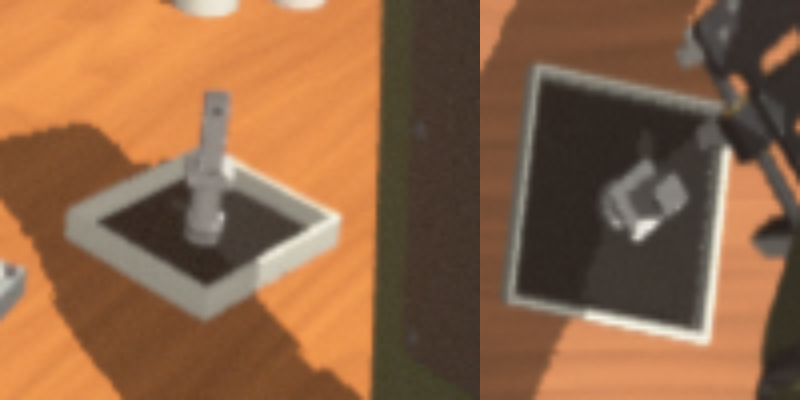

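View pics/wrist9.png

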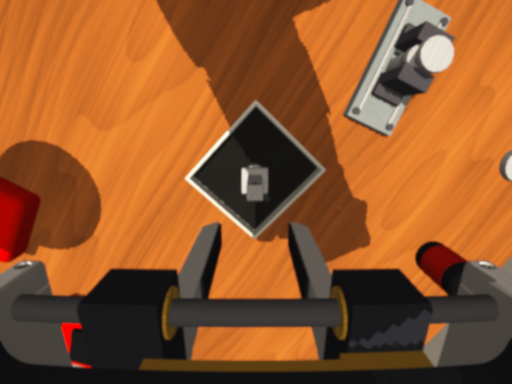

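View pics/side9.png

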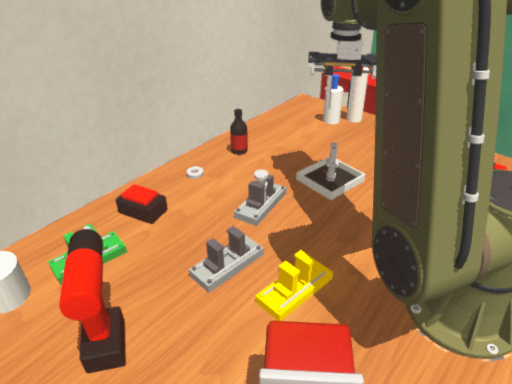

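The spindle is standing upright near the middle of the tray, at about (333,162) px in the side view, with its top at about 124 mm. The gripper is clear of it, so I'm handing in.

```bash
python3 -c "
from cell import manip
print(manip.sign_off())"
```

```text
the job is handed in; nothing more can be done
None
```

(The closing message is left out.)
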